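Close the paste canister with its lug-thread cap

TASK

Close the print-paste canister: set the loose wing cap on the canister's neck with its grip bar in line with the carrying handle, turn it backwards (anticlockwise from above) under light pressure until you feel it drop at the start of the thread, then turn it forwards (clockwise) until it is fully home with the seal squeezed. Never force the thread, let go of the cap at the end, and leave the other things on the bench where they are.

Things in the scene. Friction and masses are not known exactly. Their poses are not given: they have to be found in the camera images.
- cap: Loose black plastic screw cap, about 150 g, standing on its skirt on the bench, grip bar up. Round, 70 mm across (71 at the flared lower edge). Origin on its axis at the lower edge, z up. Roof underside 25 mm, roof top 29 mm up. Skirt bore 61 mm, flared. The grip bar lies along the cap's x axis; half a turn makes no difference.
- cap_bar (a point): Grip point in the cap's straight bare aluminium grip bar, on the axis 51 mm above the cap's origin. The bar is 56 mm long (cap x), 16 mm wide (cap y) and stands from 29 to 59 mm above the cap's origin.
- cap_lug (a point): Underside of one of the cap's two inner lugs, 7 mm above the cap's lower edge, 27 mm off its axis under an end of the bar; its twin is across the axis. Each reaches in to radius 24 mm, is 20 degrees wide and 5 mm high.
- canister: Grey plastic canister fixed to the bench, 230 x 160 mm, shoulder 130 mm up. Origin on the bench under the axis of its white neck, z up. The carrying handle (grey bar, top 158 mm up) runs along the canister's x axis, 60 to 150 mm on the +x side of the neck. Over 80 N between cap and canister spoils the thread; 3 to 8 N of downward push is enough.
- neck_top (a point): Centre of the sealing face on top of the white neck, on the neck axis, 162 mm above the bench while unpressed; axes as the canister's. The neck, 44 mm across, has two equal thread ridges half a turn apart, out to radius 28 mm, with level crests and sloping undersides. Cap and neck have about 2 mm of radial play.
- crest_level (a point): Where the cap's origin stands (148 mm up) with the lugs on the thread crests: so it lands with the bar along the canister's x axis, either way round, within 0.2 rad. From there, turning forward (clockwise from above) only meets a rigid stop. Turning back, after 0.5 to 1.5 rad (differs each time, unseen), both lugs run off the crests.
- drop_level (a point): Where the cap's origin comes (136.5 mm up) when it has dropped about 11 mm at the thread start on to the seal. A rigid stop comes about 0.6 rad behind the point of the drop: do not back into it. Forward from the drop, the lugs slide under the ridges.
- home_level (a point): Where the cap's origin stands (134.4 mm up) when fully home: about 1.1 rad forward of the drop, drawn down against the seal's spring, at a rigid stop where the turning torque rises steeply from below 0.15 N m. There the cap stays by friction when let go.
- seal (a joint): Travel of the black rubber sealing disc (36 mm across) in the neck's mouth, in m: 0 free, growing as it is pressed down, at most 0.005; spring 2.5 N/mm. The cap's own weight presses it about 0.0006; the cap fully home holds it near 0.0026.
- tub: Bystander: closed white tub with black lid, 96 mm across, 100 mm high; origin under its centre. Leave it alone.
- squeegee: Bystander: wooden squeegee with rubber blade lying on the bench, 220 x 40 x 30 mm, long along its x axis; origin under its middle. Leave it alone.
- block: Bystander: dark wooden printing block with a small bow handle, 90 x 70 x 61 mm; origin under its centre. Leave it alone.

How it is judged (in metres and radians):
On the way, in this order (a step that is already met when the one before it is completed fails the run):
1. the cap sits on the neck with its lugs on the thread crests, bar roughly in line with the handle (horizontal distance between cap and neck_top below 0.005 m and z of cap in the frame of canister between 0.144 and 0.151 m and angle between the x axis of cap and the x axis of canister, either way round below 0.4 rad), for 0.1 s.
2. the cap, backed, has dropped at the thread start (horizontal distance between cap and neck_top below 0.005 m and z of cap in the frame of canister below 0.1385 m and angle between cap's own z axis and vertical below 0.12 rad), for 0.1 s.
At the end, for the whole second after the job is handed in: The cap is released and at rest on the neck: seal pressed in by more than 2.2 mm, cap's axis within 4 mm of the neck's and within 0.06 rad of upright, its lower edge less than 135.5 mm above the bench (value of joint seal above 0.0022 m and horizontal distance between cap and neck_top below 0.004 m and angle between cap's own z axis and vertical below 0.06 rad and z of cap in the frame of canister below 0.1355 m and linear speed of cap below 0.02 m/s and contact force between the fingers and cap below 0.1 N); the robot touches nothing.
It fails at once if the thread is forced: more than 80 N between cap and canister (contact force between cap and canister above 80 N).
It fails at once if a bystander is shifted by more than 20 mm (distance of any of tub, squeegee, block from where it was at the start of the episode above 0.02 m).
It also fails if it takes over 64 s, if anything falls off the work surface, if the arm or the gripper's body presses on something with over 40 N, if the wrist force passes 120 N, or if a joint passes its speed limit or range.

ROBOT

A 6-joint arm with a two-finger parallel gripper is mounted at the origin on the work surface. World frame = base frame: x ahead of the robot, y to its left, z up, the work surface at z = 0. Lengths are in m, angles in degrees, forces in N, time in s.
With the tool pointing down it reaches from about 0.25 to 0.725 m from the base axis. Payload 9.7 kg.
Tool frame: the origin (TCP) lies at the very end of the fingers, on their centre line; the grasp point (between the pads) lies 19 mm behind it; z points along the fingers, y is the line along which they close (so a half turn about z gives the same grasp; the last joint's range is limited). The gripper opens to 85 mm and grips with 20 to 120 N. Pads are 22 mm wide; open, the fingers measure 114 mm over their backs; the gripper's body (76 mm by 85 mm) begins 54 mm behind the grasp point. The pads swing forward as they close: fully open they stand 13 mm farther back than shut.
Start: joints at [-75.057, 4.979, 10.078, 95.1, 0, 90], TCP at [0.142, -0.531, 0.194] pointing down, gripper open.
Joint ranges: [-179.16, 179.16], [-48.56, 103.87], [-65.8, 70.77], [-126.05, 130.52], [-82.76, 87.17], [-180, 180]. Speed limits (degrees/s): [127.2, 127.2, 147.25, 180, 180, 180].

INTERFACE

Orientations are given as [roll, pitch, yaw] about the fixed x, y, z axes, in that order (R = Rz(yaw) Ry(pitch) Rx(roll)).
In Python, from workcell import bot, viewer, finder gives the robot as it stands. The module is installed in compiled form; this text tells all that it offers.
- The arm moves only by the shell command python3 -m inch 'ROWS' [FORCE]. ROWS is JSON, a list that holds one entry, the list of rows, each a list of 7 numbers: the opening in per cent of the stroke, from 0 (shut) to 100 (fully open), then the shift along the tool's x, y, z in mm, then the turn, a rotation vector about the tool's x, y, z in degrees. In form: [[[grip, tx, ty, tz, ax, ay, az], ...]]. A call has 1 to 8 rows; each row shifts and turns the commanded pose from where the row before left it, along the tool's axes as they then stand; what a row does not reach is not made up. A row lasts 1/8 s, in which the tool goes at most 62.5 mm and 10.7 degrees, less where a joint would pass 70% of its speed; a pose out of reach is approached as far as the arm can. A call with a gripper value outside its range is refused whole. The fingers move at their own pace and stop on an object; FORCE is the grip in N (left out, the last holds). Time passes only in rows, so rows that do not move let the fingers close. It gives the time, the measured TCP pose, the force, the opening and the grip force at its end, in the units of the state.
- bot.get_obs(): the state, without advancing time (a new reading comes with each control period).
- viewer.camera(name): name is "side" or "top"; returns a dict with "pixels" (384x512x3 uint8, red, green, blue), "vfov" (degrees; the focal length in pixels is half the picture's height over the tangent of half this angle, whatever the lens; pixels are square), "cx", "cy" (the principal point, pixels), "R" (3x3) and "t" (3): a world point X has camera coordinates R X + t. Camera axes: x right, y down, z forward; pixel columns grow to the right and rows downward; lengths in m; the calibration is good to about 2 mm. A picture is of the moment at which its call begins. There is no depth.
- bot.job_done(): hands the job in; it is judged then, once.
Trained networks look in the newest picture that a camera, given by its name, has taken for a name from the list of things; names that differ only in an ending like _2 or _b are one class to them, and where a whole thing is asked for, a point or a joint stands for the part that bears it (a point fixed in the world has none). Each returns a list of dicts, best first, with "conf" (0 to 1); they miss things now and then, are a little off and sometimes report something else, mostly with a low value. They report only what shows in the picture. A call takes as long as a camera call.
- finder.outline_of(camera, thing): "pixels" (384x512 bool, what is visible of it) and "extent" ([centre column, centre row, width, height] in pixels, round what is visible of it).
- finder.mark_of(camera, thing): "position" ([column, row] in pixels: a listed point, or the origin of a listed thing).
The state is a dict: "time": time; "q": joint angles; "qd": joint speeds; "joint_efforts": joint torques, N m; "ee_pos": TCP position; "tcp_rot": TCP orientation; "wrist_force": force on the tool from outside, world axes, zero at the start; "torque": the same for the moment, N m; "opening": finger opening in m; "grasp_force": force on a finger pad.
Only numpy, scipy, OpenCV 4.12 (cv2) and the standard library are available. Lean on these libraries where they do the work, as an engineer would, in place of code of your own. Each camera call takes 0.05 s, during which the arm holds its last target. There are 200 camera calls.

## Working session

There is one attempt and no reset: what is moved stays moved. The work goes in short steps, Python scripts to look and compute and a shell command to move; the robot and the scene stay as the last step left them, time stands still between calls to the robot, and variables do not carry over. Pictures are saved under pics/ and viewed, at most 10 in all, crops included, and the job is handed in when it is done.

```bash
mkdir -p pics; cat > h.py <<'E'
import numpy as np, cv2
from workcell import bot, viewer, finder
def K(c):
    f=192/np.tan(np.radians(c['vfov'])/2); return f,c['cx'],c['cy']
def ray(c,p):
    f,cx,cy=K(c);R=np.array(c['R']);t=np.array(c['t'])
    return -R.T@t, R.T@np.array([(p[0]-cx)/f,(p[1]-cy)/f,1])
def at_z(c,p,z):
    o,d=ray(c,p); return o+d*(z-o[2])/d[2]
def proj(c,X):
    f,cx,cy=K(c);v=np.array(c['R'])@X+c['t']; return [cx+f*v[0]/v[2],cy+f*v[1]/v[2]]
def tri(c1,p1,c2,p2):
    o1,d1=ray(c1,p1);o2,d2=ray(c2,p2)
    s=np.linalg.lstsq(np.c_[d1,-d2],o2-o1,rcond=None)[0]
    a,b=o1+s[0]*d1,o2+s[1]*d2; return (a+b)/2,np.linalg.norm(a-b)
E
python3 - <<'E'
from h import *
np.set_printoptions(precision=4,suppress=True)
C={n:viewer.camera(n) for n in('top','side')}
cv2.imwrite('pics/a.png',np.vstack([C[n]['pixels'][:,:,::-1] for n in C])[:, :] if 0 else cv2.resize(np.hstack([C[n]['pixels'][:,:,::-1] for n in C]),(800,300)))
for n in C: print(n,-np.array(C[n]['R']).T@C[n]['t'],C[n]['R'][2],C[n]['vfov'])
for th,z in(('cap',0),('cap_bar',.051),('neck_top',.162),('canister',0),('tub',0),('squeegee',0),('block',0)):
    m={n:finder.mark_of(n,th)[:2] for n in C}
    for n in C:
        for e in m[n]: print(th,n,e['position'],round(e['conf'],2),at_z(C[n],e['position'],z))
    if m['top'] and m['side']: print('  tri',*tri(C['top'],m['top'][0]['position'],C['side'],m['side'][0]['position']))
E
```

```text
top [0.3478 0.0245 1.3409] [ 0.1944 -0.0047 -0.9809] 57.45223808051486
side [ 0.2284 -1.1533  1.2351] [ 0.2072  0.705  -0.6783] 42.56648525644987
cap top [318.4, 149.8] 0.27 [ 0.7658 -0.2338  0.    ]
cap side [242.0, 275.8] 0.77 [ 0.449  -0.1935  0.    ]
cap side [248.7, 280.0] 0.37 [ 0.4643 -0.2162  0.    ]
  tri [ 0.5787 -0.2251  0.106 ] 0.29670231116359136
cap_bar top [311.6, 223.1] 0.78 [ 0.4686 -0.1908  0.051 ]
cap_bar top [318.5, 149.9] 0.55 [ 0.7495 -0.2244  0.051 ]
cap_bar side [247.3, 269.4] 0.72 [ 0.4623 -0.2145  0.051 ]
cap_bar side [235.9, 155.0] 0.69 [0.5841 0.3502 0.051 ]
  tri [ 0.4691 -0.1947  0.026 ] 0.003744835844041393
neck_top top [197.2, 195.7] 0.85 [0.549  0.2159 0.162 ]
neck_top side [235.3, 156.4] 0.65 [0.5465 0.2021 0.162 ]
  tri [0.5507 0.2179 0.1495] 0.0008554984809490099
canister top [317.8, 150.9] 0.68 [ 0.7612 -0.2313  0.    ]
canister top [203.6, 203.3] 0.63 [0.547  0.2163 0.    ]
canister side [237.1, 189.4] 0.62 [0.5463 0.2086 0.    ]
  tri [ 0.5499 -0.1601  0.3648] 0.18904396025915257
tub top [145.7, 238.7] 0.79 [0.4102 0.4305 0.    ]
tub side [192.7, 161.0] 0.68 [0.423  0.4345 0.    ]
  tri [0.4161 0.4283 0.0053] 0.01221865009682029
squeegee top [316.1, 149.2] 0.67 [ 0.7682 -0.2247  0.    ]
squeegee side [335.3, 260.9] 0.73 [ 0.7528 -0.2314  0.    ]
  tri [ 0.7634 -0.2249 -0.0075] 0.013752591903711362
block top [316.7, 148.8] 0.31 [ 0.7699 -0.2272  0.    ]
block side [338.1, 316.0] 0.91 [ 0.6747 -0.426   0.    ]
  tri [ 0.8089 -0.2706 -0.2555] 0.079065434757562
```

View pics/a.png

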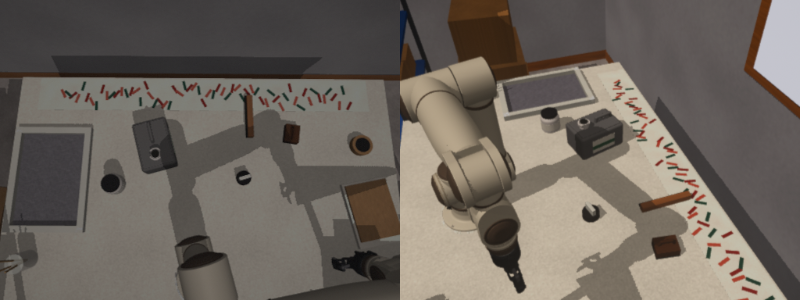

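The picture shows the cap in the top view near (312,226) and the neck near (198,196), with the handle towards the top of the image. The squeegee, block and tub stand clear. Next I need a closer look at the bar and handle angles.

```bash
python3 - <<'E'
from h import *
np.set_printoptions(precision=4,suppress=True)
C={n:viewer.camera(n) for n in('top','side')}
def crop(n,u,v,w,h): 
    return cv2.resize(C[n]['pixels'][v:v+h,u:u+w,::-1],(400,300),interpolation=cv2.INTER_CUBIC)
cv2.imwrite('pics/b.png',np.vstack([np.hstack([crop('top',292,208,40,30),crop('top',160,135,100,75)]),np.hstack([crop('side',222,250,48,36),crop('side',200,130,100,75)])]))
for n in C:
    o=finder.outline_of(n,'cap')[:2]
    for e in o: print(n,e['extent'],round(e['conf'],2))
    o=finder.outline_of(n,'canister')[:1]
    for e in o:print(n,'can',e['extent'],e['conf'])
print(finder.mark_of('side','cap_lug')[:2],finder.mark_of('top','crest_level')[:2],finder.mark_of('top','home_level')[:1])
E
```

```text
top [312.5, 227.3, 12.7, 14.7] 0.53
top can [200.9, 186.4, 62.4, 76.8] 0.58
side [246.6, 270.4, 24.3, 26.9] 0.55
side can [246.2, 170.6, 76.3, 62.9] 0.69
[{'position': [251.8, 281.4], 'conf': 0.86}, {'position': [336.5, 316.5], 'conf': 0.17}] [{'position': [200.8, 196.1], 'conf': 0.83}] [{'position': [199.0, 201.7], 'conf': 0.85}]
```

View pics/b.png

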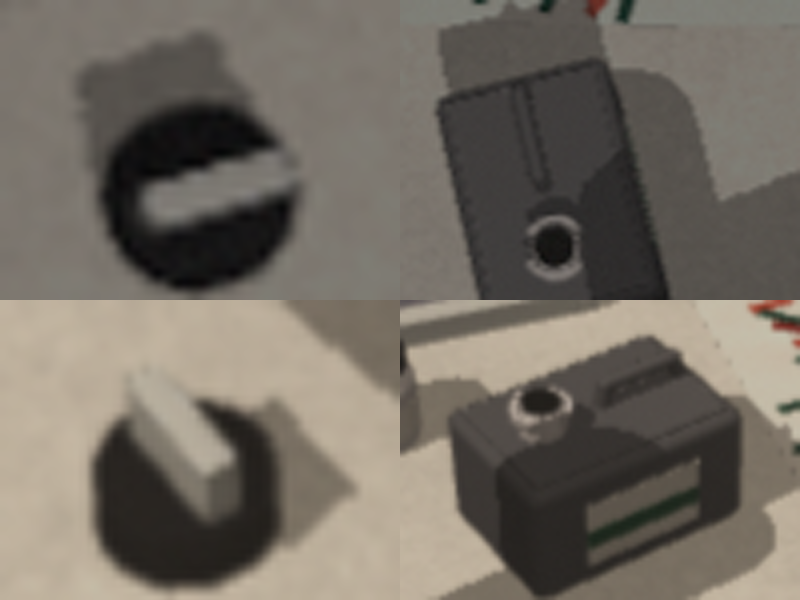

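The crops (top: 10x and 4x) show these features:
- **Bar:** its top runs from (306.5,228.7) to (321.7,224.8) in the top image, and from (239.2,259.4) to (248.7,270.4) in the side image.
- **Handle:** it runs from (190,156) to (195.7,182).
- **Neck:** centre near (198.3,196.5).

```bash
python3 - <<'E'
from h import *
np.set_printoptions(precision=4,suppress=True)
C={n:viewer.camera(n) for n in('top','side')}
def ax(n,p,q,z):
    a,b=at_z(C[n],p,z),at_z(C[n],q,z); print(n,'mid',(a+b)/2,'len',np.linalg.norm(b-a),'yaw',np.degrees(np.arctan2(*(b-a)[1::-1])))
ax('top',[306.0,228.2],[321.2,224.3],.059)
ax('side',[238.7,258.9],[248.2,269.9],.059)
ax('top',[195.3,181.5],[189.5,155.8],.158)
print('neck',at_z(C['top'],[198.1,196.2],.162), 'cap circ',at_z(C['top'],[311.6,227.3],.029))
a=at_z(C['top'],[199.5+.0,203],0)
# side neck ring centre in crop (541,403-300)/4
print('neck side',at_z(C['side'],[200+141/4-.5,130+101/4-.5],.162))
o=bot.get_obs();print(o['ee_pos'],o['tcp_rot'],o['opening'],o['wrist_force'],o['q'])
E
```

```text
top mid [ 0.4564 -0.1965  0.059 ] len 0.05781582982908459 yaw -75.39956705382116
side mid [ 0.455  -0.1979  0.059 ] len 0.05361224182463389 yaw -73.19533535707261
top mid [0.6452 0.2369 0.158 ] len 0.09484387044927803 yaw 14.584287920727075
neck [0.5473 0.2127 0.162 ] cap circ [ 0.455 -0.194  0.029]
neck side [0.5472 0.212  0.162 ]
[ 0.1418 -0.5314  0.1942] [179.9968   0.001   14.9418] 0.08549361409054727 [ 0.0923 -0.186  -0.4564] [-75.0568   4.9781  10.08    95.0987  -0.001   90.0014]
```

```bash
python3 -m inch '[[[100,48.6,-30.4,0,0,0,0],[100,48.6,-30.4,0,0,0,0],[100,48.6,-30.4,0,0,0,0],[100,48.6,-30.4,0,0,0,0],[100,48.6,-30.4,0,0,0,0],[100,48.6,-30.4,0,0,0,0],[100,48.6,-30.4,0,0,0,0],[100,48.6,-30.4,0,0,0,0]]]' 40; python3 -m inch '[[[100,0,0,0,0,0,-10],[100,0,0,0,0,0,0]]]'; python3 -c "
from h import *
print(bot.get_obs()['q'])"
```

```text
time: 2.35
ee_pos: [0.4559, -0.1946, 0.1944]
tcp_rot: [180.0, -0.0, 14.9]
wrist_force: [0.5, -0.5, 0.6]
opening: 0.0854
grasp_force: 0.0
time: 2.6
ee_pos: [0.455, -0.1956, 0.1941]
tcp_rot: [-180.0, 0.0, 25.0]
wrist_force: [-0.6, -0.2, -0.1]
opening: 0.0854
grasp_force: 0.0
[-2.32619053e+01 -2.50078016e+00  2.45805738e+00  9.49695518e+01
 -5.90781791e-03  1.31760813e+02]
```

```bash
python3 -m inch '[[[100,0,0,0,0,0,-10.06],[100,0,0,0,0,0,-10.06],[100,0,0,0,0,0,-10.06],[100,0,0,0,0,0,-10.06],[100,0,0,0,0,0,-10.06],[100,0,0,0,0,0,-10.06],[100,0,0,0,0,0,-10.06],[100,0,0,0,0,0,-10.06]]]'; python3 -m inch '[[[100,0,0,45,0,0,0],[100,0,0,45,0,0,0],[100,0,0,45,0,0,0],[100,0,0,18,0,0,0],[100,0,0,7,0,0,0],[100,0,0,0,0,0,0]]]'; python3 - <<'E'
from h import *
C=viewer.camera('side'); cv2.imwrite('pics/c.png',cv2.resize(C['pixels'][200:320,160:320,::-1],(800,600),interpolation=cv2.INTER_CUBIC))
E
```

```text
time: 3.6
ee_pos: [0.4542, -0.197, 0.1943]
tcp_rot: [180.0, 0.0, 105.4]
wrist_force: [1.1, -0.0, 0.2]
opening: 0.0854
grasp_force: 0.0
time: 4.35
ee_pos: [0.4553, -0.1966, 0.0353]
tcp_rot: [179.9, 0.1, 105.4]
wrist_force: [0.0, -0.5, 0.7]
opening: 0.0854
grasp_force: 0.0
```

View pics/c.png

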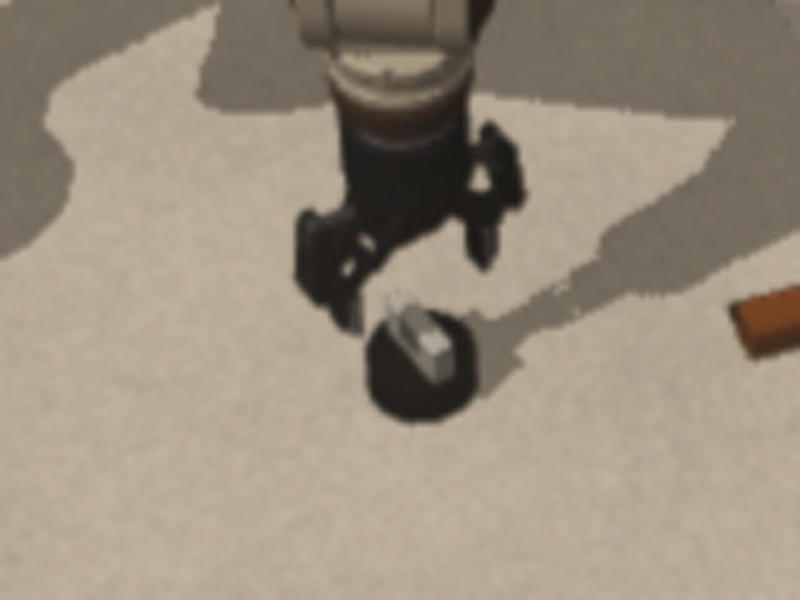

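```bash
python3 - <<'E'
from h import *
C=viewer.camera('side'); o=bot.get_obs(); p=np.array(o['ee_pos'])
y=np.radians(105.4); ty=np.array([np.sin(y),-np.cos(y),0])
for dz in (0,.013,.03): print(dz,[np.round((np.array(proj(C,p+[0,0,dz]+s*ty*.043))-[160,200])*5) for s in(-1,0,1)])
print([np.round((np.array(proj(C,np.array([.4555,-.1965,z])))-[160,200])*5) for z in(0,.029,.059)])
T=viewer.camera('top'); cv2.imwrite('pics/d.png',cv2.resize(T['pixels'][190:280,250:370,::-1],(800,600),interpolation=cv2.INTER_CUBIC))
E
```

```text
0 [array([360., 375.]), array([419., 344.]), array([477., 314.])]
0.013 [array([358., 361.]), array([418., 331.]), array([477., 301.])]
0.03 [array([357., 343.]), array([417., 313.]), array([476., 283.])]
[array([421., 380.]), array([419., 351.]), array([417., 320.])]
```

View pics/d.png

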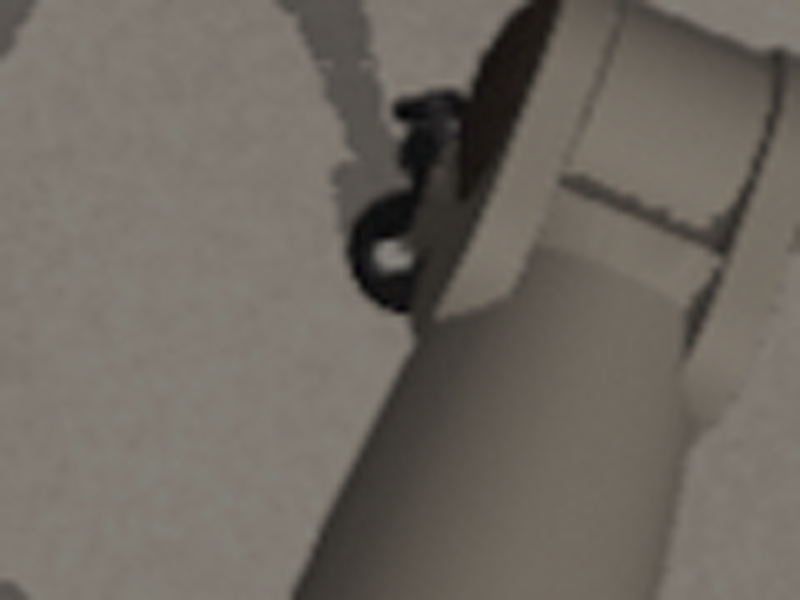

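The side view shows the fingertips at (350,330) and (485,268), either side of the bar. They look higher than the TCP model expects, so I'll close gently and check.

```bash
python3 -m inch '[[[0,0,0,0,0,0,0],[0,0,0,0,0,0,0],[0,0,0,0,0,0,0],[0,0,0,0,0,0,0],[0,0,0,0,0,0,0],[0,0,0,0,0,0,0]]]' 25; python3 - <<'E'
from h import *
C=viewer.camera('side'); cv2.imwrite('pics/e.png',cv2.resize(C['pixels'][230:305,200:300,::-1],(800,600),interpolation=cv2.INTER_CUBIC))
E
```

```text
time: 5.25
ee_pos: [0.4547, -0.1962, 0.0341]
tcp_rot: [-180.0, -0.0, 105.4]
wrist_force: [-0.4, 0.1, -0.6]
opening: -0.0002
grasp_force: 0.0
```

View pics/e.png

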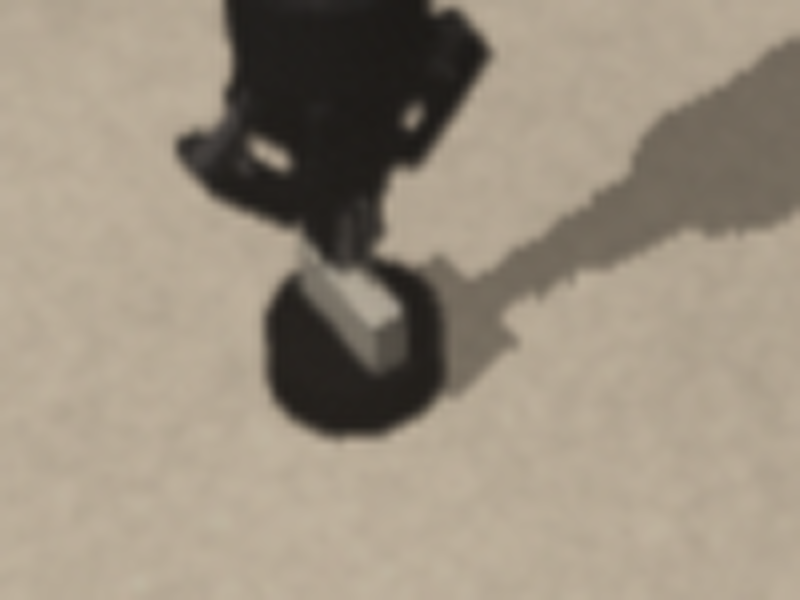

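The fingers closed fully (opening 0) above or behind the bar. Their tip shows at about (243,263), on the bar's top edge. Visually the tip is about 25 mm higher than reported, so I'll open, go lower with a force watch, and close again.

```bash
python3 -m inch '[[[100,0,0,0,0,0,0],[100,0,0,0,0,0,0],[100,0,0,0,0,0,0],[100,0,0,0,0,0,0],[100,0,0,4,0,0,0],[100,0,0,4,0,0,0],[100,0,0,4,0,0,0],[100,0,0,0,0,0,0]]]' 25;  python3 -m inch '[[[0,0,0,0,0,0,0],[0,0,0,0,0,0,0],[0,0,0,0,0,0,0],[0,0,0,0,0,0,0],[0,0,0,0,0,0,0],[0,0,0,0,0,0,0]]]' 25; python3 - <<'E'
from h import *
C=viewer.camera('side'); cv2.imwrite('pics/f.png',cv2.resize(C['pixels'][230:305,200:300,::-1],(800,600),interpolation=cv2.INTER_CUBIC))
E
```

```text
time: 6.3
ee_pos: [0.4545, -0.1961, 0.0217]
tcp_rot: [-180.0, -0.0, 105.4]
wrist_force: [0.7, 0.4, -0.0]
opening: 0.0854
grasp_force: 0.0
time: 7.05
ee_pos: [0.4548, -0.1961, 0.0222]
tcp_rot: [-180.0, -0.0, 105.4]
wrist_force: [0.4, 0.6, 0.1]
opening: -0.0003
grasp_force: 0.0
```

View pics/f.png

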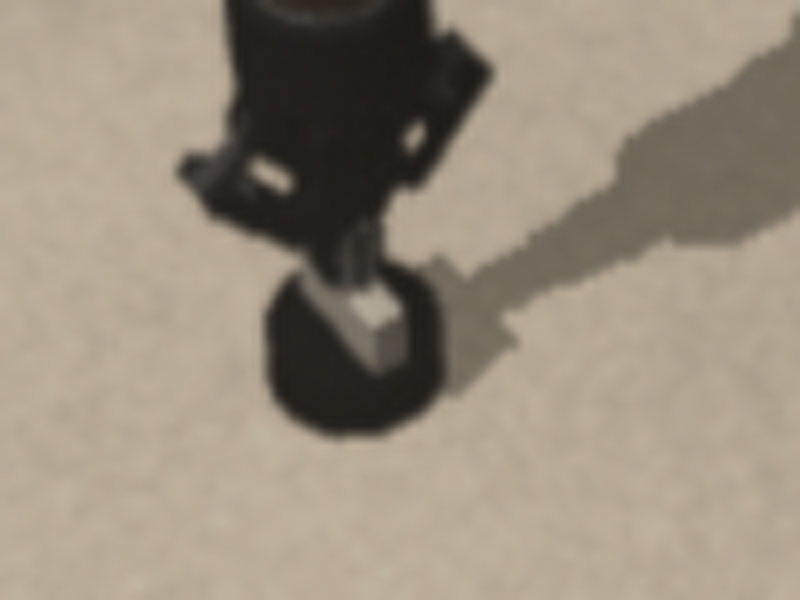

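The fingers closed fully again, and the tip at about (245,265) lies over the bar's top face. The real tip is about 38 mm above the reported one, so I'll go another 20 mm down, which is safe either way.

```bash
python3 -m inch '[[[100,0,0,0,0,0,0],[100,0,0,0,0,0,0],[100,0,0,0,0,0,0],[100,0,0,0,0,0,0],[100,0,0,5,0,0,0],[100,0,0,5,0,0,0],[100,0,0,5,0,0,0],[100,0,0,5,0,0,0]]]' 25;  python3 -m inch '[[[0,0,0,0,0,0,0],[0,0,0,0,0,0,0],[0,0,0,0,0,0,0],[0,0,0,0,0,0,0],[0,0,0,0,0,0,0],[0,0,0,0,0,0,0]]]' 25; python3 - <<'E'
from h import *
C=viewer.camera('side'); cv2.imwrite('pics/g.png',cv2.resize(C['pixels'][230:305,200:300,::-1],(800,600),interpolation=cv2.INTER_CUBIC))
E
```

```text
time: 8.1
ee_pos: [0.4546, -0.1961, 0.0017]
tcp_rot: [-180.0, -0.0, 105.4]
wrist_force: [0.1, -0.1, -0.7]
opening: 0.0853
grasp_force: 0.0
time: 8.85
ee_pos: [0.4549, -0.1963, 0.0024]
tcp_rot: [180.0, 0.0, 105.4]
wrist_force: [0.1, -0.1, 2.6]
opening: 0.0156
grasp_force: 29.8
```

View pics/g.png

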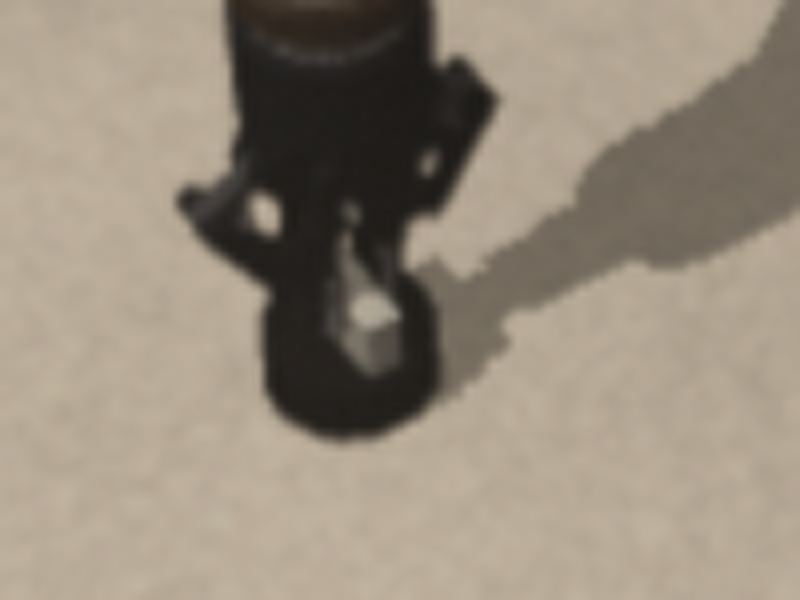

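The bar is gripped: opening 15.6 mm, grip force 30 N, and the bar shows between the pads at (370,310). Reported z 0.0024 therefore corresponds to cap z = 0. I'll lift and carry from that reference.

```bash
python3 -m inch '[[[0,0,0,0,0,0,0],[0,0,0,0,0,0,0],[0,0,0,-20,0,0,0],[0,0,0,-40,0,0,0],[0,0,0,-50,0,0,0],[0,0,0,-50,0,0,0],[0,0,0,-40,0,0,0],[0,0,0,0,0,0,0]]]' 60;  python3 -m inch '[[[0,46.2,24.65,0,0,0,0],[0,46.2,24.65,0,0,0,0],[0,46.2,24.65,0,0,0,0],[0,46.2,24.65,0,0,0,0],[0,46.2,24.65,0,0,0,0],[0,46.2,24.65,0,0,0,0],[0,46.2,24.65,0,0,0,0],[0,46.2,24.65,0,0,0,0]]]'; python3 -m inch '[[[0,0,0,0,0,0,-10],[0,0,0,0,0,0,-10],[0,0,0,0,0,0,-10],[0,0,0,0,0,0,-10],[0,0,0,0,0,0,-10],[0,0,0,0,0,0,-10],[0,0,0,0,0,0,-10],[0,0,0,0,0,0,-10]]]';python3 -m inch '[[[0,0,0,0,0,0,-8.9],[0,0,0,0,0,0,0],[0,0,0,0,0,0,0]]]'; python3 - <<'E'
from h import *
np.set_printoptions(precision=4,suppress=True)
o=bot.get_obs();print(o['q'])
C={n:viewer.camera(n) for n in('side','top')}
z=o['ee_pos'][2]-.0024;p=np.array([*o['ee_pos'][:2],z])
for n in C:
    e=finder.outline_of(n,'cap')[:1]
    print(n,[(x['extent'],x['conf']) for x in e],'pred cap',proj(C[n],p),'pred bar',proj(C[n],p+[0,0,.051]))
    for t in('cap','cap_bar','cap_lug'):print(t,[(x['position'],round(x['conf'],2)) for x in finder.mark_of(n,t)[:2]])
a,b=[C[n]['pixels'][v:v+90,u:u+96,::-1] for n,u,v in(('side',190,80),('top',150,140))]
cv2.imwrite('pics/i.png',cv2.resize(np.hstack([a,b]),(800,375),interpolation=cv2.INTER_CUBIC))
E
```

```text
time: 9.9
ee_pos: [0.4558, -0.1966, 0.2047]
tcp_rot: [179.8, 0.1, 105.4]
wrist_force: [0.9, 0.1, -1.5]
opening: 0.0145
grasp_force: 60.9
time: 10.9
ee_pos: [0.5462, 0.2142, 0.2002]
tcp_rot: [-179.9, 0.0, 105.4]
wrist_force: [1.1, 0.6, -1.5]
opening: 0.0146
grasp_force: 60.7
time: 11.9
ee_pos: [0.546, 0.2124, 0.2]
tcp_rot: [-180.0, -0.2, -174.2]
wrist_force: [0.6, -0.8, -2.4]
opening: 0.015
grasp_force: 60.7
time: 12.28
ee_pos: [0.5463, 0.2125, 0.2012]
tcp_rot: [-180.0, -0.1, -165.9]
wrist_force: [0.4, 0.2, -1.4]
opening: 0.0147
grasp_force: 60.7
[21.2504 10.3424 16.8092 96.5513  0.0008  7.1225]
side [([233.9, 142.4, 22.1, 21.5], 0.64)] pred cap [np.float64(233.8836105294141), np.float64(146.3996194111353)] pred bar [np.float64(233.05325038270203), np.float64(134.44428022992133)]
cap [([232.7, 145.8], 0.59)]
cap_bar [([235.4, 136.6], 0.86)]
cap_lug [([239.2, 143.1], 0.82)]
top [([205.6, 196.0, -0.2, 4.4], 0.45)] pred cap [np.float64(196.46551874469793), np.float64(194.6154420959772)] pred bar [np.float64(193.91747569224205), np.float64(191.83535572723926)]
cap [([198.9, 198.3], 0.44)]
cap_bar [([192.2, 189.9], 0.5)]
cap_lug [([197.1, 187.6], 0.43)]
```

View pics/i.png

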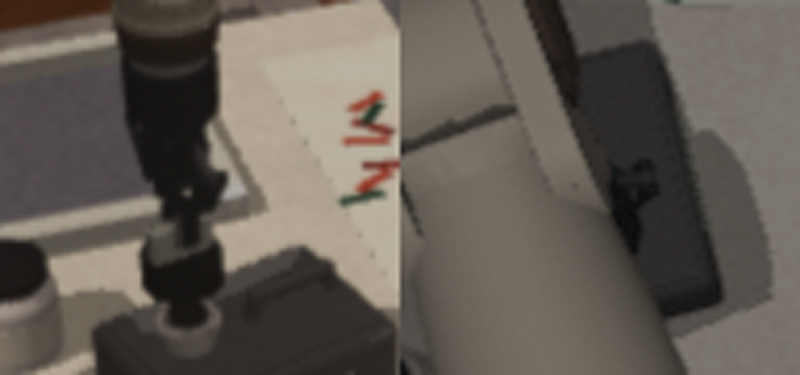

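The side view shows the cap hanging over the neck (cap at about (233.7,142), neck at about (235,158)), in line to 1–2 mm. I'll descend with a force watch.

```bash
python3 -m inch '[[[0,-1,0,15,0,0,0],[0,0,0,15,0,0,0],[0,0,0,8,0,0,0],[0,0,0,0,0,0,0]]]';  python3 -m inch '[[[0,0,0,3,0,0,0],[0,0,0,3,0,0,0],[0,0,0,0,0,0,0]]]'; python3 -m inch '[[[0,0,0,2,0,0,0],[0,0,0,2,0,0,0],[0,0,0,0,0,0,0]]]'
```

```text
time: 13.28
ee_pos: [0.5471, 0.2126, 0.1631]
tcp_rot: [-180.0, -0.1, -165.7]
wrist_force: [-0.4, -0.1, -1.5]
opening: 0.0144
grasp_force: 60.7
time: 13.65
ee_pos: [0.5475, 0.2128, 0.1581]
tcp_rot: [-180.0, -0.0, -165.7]
wrist_force: [-0.1, 0.4, -2.1]
opening: 0.0142
grasp_force: 60.7
time: 14.02
ee_pos: [0.5475, 0.2128, 0.154]
tcp_rot: [-180.0, -0.0, -165.7]
wrist_force: [-0.2, 0.4, -2.1]
opening: 0.0149
grasp_force: 60.7
```

```bash
python3 -m inch '[[[0,0,0,1,0,0,0],[0,0,0,1,0,0,0],[0,0,0,0,0,0,0]]]';  python3 -m inch '[[[0,0,0,1,0,0,0],[0,0,0,0,0,0,0]]]'; python3 -m inch '[[[0,0,0,0.7,0,0,0],[0,0,0,0,0,0,0]]]'
```

```text
time: 14.4
ee_pos: [0.5475, 0.2128, 0.1521]
tcp_rot: [180.0, -0.0, -165.7]
wrist_force: [0.7, -1.3, -1.5]
opening: 0.0148
grasp_force: 60.7
time: 14.65
ee_pos: [0.5475, 0.2128, 0.1511]
tcp_rot: [-180.0, -0.0, -165.7]
wrist_force: [0.2, -0.6, -1.4]
opening: 0.0148
grasp_force: 60.7
time: 14.9
ee_pos: [0.5476, 0.2128, 0.1507]
tcp_rot: [180.0, 0.0, -165.7]
wrist_force: [-0.3, 0.4, 0.1]
opening: 0.0145
grasp_force: 61.0
```

```bash
python3 -m inch '[[[0,0,0,0.6,0,0,0],[0,0,0,0,0,0,0]]]';  python3 -c "
from h import *
print(bot.get_obs()['torque'])"
```

```text
time: 15.15
ee_pos: [0.5476, 0.2128, 0.1507]
tcp_rot: [180.0, 0.1, -165.7]
wrist_force: [-1.4, 0.5, 5.7]
opening: 0.0147
grasp_force: 61.7
[-0.10565798  0.35415801 -0.0113646 ]
```

```bash
python3 -m inch '[[[0,0,0,0,0,0,-6],[0,0,0,0,0,0,-6],[0,0,0,0,0,0,-6],[0,0,0,0,0,0,-6],[0,0,0,0,0,0,0]]]'; python3 -m inch '[[[0,0,0,0,0,0,-5],[0,0,0,0,0,0,-5],[0,0,0,0,0,0,0]]]'; python3 -m inch '[[[0,0,0,0,0,0,-5],[0,0,0,0,0,0,-5],[0,0,0,0,0,0,0]]]'
```

```text
time: 15.78
ee_pos: [0.548, 0.2129, 0.1506]
tcp_rot: [-180.0, 0.1, -141.7]
wrist_force: [0.6, -0.1, 5.6]
opening: 0.0149
grasp_force: 61.7
time: 16.15
ee_pos: [0.548, 0.2129, 0.1506]
tcp_rot: [-179.9, 0.1, -131.7]
wrist_force: [0.7, -0.7, 5.8]
opening: 0.0144
grasp_force: 61.7
time: 16.52
ee_pos: [0.5481, 0.2129, 0.1506]
tcp_rot: [-179.9, 0.1, -121.7]
wrist_force: [-0.2, -1.3, 4.5]
opening: 0.0148
grasp_force: 61.7
```

```bash
python3 -m inch '[[[0,0,0,0,0,0,-5],[0,0,0,0,0,0,-5],[0,0,0,0,0,0,0]]]'; python3 -m inch '[[[0,0,0,0,0,0,-5],[0,0,0,0,0,0,-5],[0,0,0,0,0,0,0]]]'
```

```text
time: 16.9
ee_pos: [0.548, 0.2129, 0.1504]
tcp_rot: [-179.9, 0.1, -111.8]
wrist_force: [1.7, -0.1, 5.3]
opening: 0.0148
grasp_force: 61.7
time: 17.27
ee_pos: [0.5472, 0.2129, 0.1492]
tcp_rot: [179.9, -0.0, -101.9]
wrist_force: [0.6, 0.5, -0.7]
opening: 0.0144
grasp_force: 60.7
```

```bash
python3 -m inch '[[[0,0,0,0,0,0,-3],[0,0,0,1,0,0,0],[0,0,0,1,0,0,0],[0,0,0,0,0,0,0]]]'; python3 -m inch '[[[0,0,0,1,0,0,0],[0,0,0,1,0,0,0],[0,0,0,0,0,0,0]]]'
```

```text
time: 17.77
ee_pos: [0.5474, 0.2131, 0.1476]
tcp_rot: [180.0, 0.0, -98.7]
wrist_force: [-0.2, 2.4, -2.6]
opening: 0.0147
grasp_force: 60.7
time: 18.15
ee_pos: [0.5477, 0.2131, 0.1459]
tcp_rot: [-180.0, 0.0, -98.7]
wrist_force: [1.8, 4.3, -1.1]
opening: 0.0149
grasp_force: 60.8
```

```bash
python3 -m inch '[[[0,-0.6,-0.2,0,0,0,0],[0,0,0,1,0,0,0],[0,0,0,1,0,0,0],[0,0,0,0,0,0,0]]]'; python3 -m inch '[[[0,0,0,1,0,0,0],[0,0,0,1,0,0,0],[0,0,0,0,0,0,0]]]'
```

```text
time: 18.65
ee_pos: [0.5478, 0.2133, 0.1437]
tcp_rot: [180.0, -0.0, -98.7]
wrist_force: [0.6, 3.0, -1.6]
opening: 0.0147
grasp_force: 60.8
time: 19.02
ee_pos: [0.5478, 0.2133, 0.1417]
tcp_rot: [180.0, -0.0, -98.7]
wrist_force: [0.9, 0.4, -2.4]
opening: 0.0146
grasp_force: 60.7
```

```bash
python3 -m inch '[[[0,0,0,1,0,0,0],[0,0,0,1,0,0,0],[0,0,0,0,0,0,0]]]'; python3 -m inch '[[[0,0,0,1.2,0,0,0],[0,0,0,0,0,0,0]]]'; python3 - <<'E'
from h import *
C={n:viewer.camera(n) for n in('side','top')}
print(bot.get_obs()['torque'],[finder.mark_of('side',t)[:1] for t in('cap','cap_bar')])
E
```

```text
time: 19.4
ee_pos: [0.5478, 0.2133, 0.1397]
tcp_rot: [180.0, -0.0, -98.7]
wrist_force: [1.7, 1.2, -0.5]
opening: 0.0148
grasp_force: 60.7
time: 19.65
ee_pos: [0.5478, 0.2134, 0.1388]
tcp_rot: [-180.0, 0.0, -98.7]
wrist_force: [-0.4, 1.8, -0.6]
opening: 0.0145
grasp_force: 61.0
[ 0.37309002 -0.0268633   0.0038931 ] [[{'position': [230.7, 159.5], 'conf': 0.55}], [{'position': [234.6, 148.7], 'conf': 0.53}]]
```

```bash
python3 -m inch '[[[0,0,0,0.5,0,0,0],[0,0,0,0,0,0,5],[0,0,0,0,0,0,5],[0,0,0,0.2,0,0,5],[0,0,0,0,0,0,0]]]'; python3 -m inch '[[[0,0,0,0.2,0,0,5],[0,0,0,0.2,0,0,5],[0,0,0,0,0,0,0]]]';  python3 -c "
from h import *
print(bot.get_obs()['torque'])"
```

```text
time: 20.48
ee_pos: [0.548, 0.2133, 0.1382]
tcp_rot: [-180.0, 0.0, -113.7]
wrist_force: [0.1, 1.6, 2.1]
opening: 0.0144
grasp_force: 61.3
time: 20.85
ee_pos: [0.548, 0.2132, 0.1378]
tcp_rot: [-180.0, 0.0, -123.6]
wrist_force: [0.7, 0.5, 2.2]
opening: 0.0143
grasp_force: 61.4
[ 0.06272184 -0.02227637 -0.02679222]
```

```bash
python3 -m inch '[[[0,0,0,0.2,0,0,5],[0,0,0,0.2,0,0,5],[0,0,0,0,0,0,0]]]'; python3 -m inch '[[[0,0,0,0.2,0,0,5],[0,0,0,0.2,0,0,5],[0,0,0,0,0,0,0]]]';  python3 -c "
from h import *
print(bot.get_obs()['torque'])"
```

```text
time: 21.22
ee_pos: [0.5479, 0.2132, 0.1374]
tcp_rot: [-180.0, 0.0, -133.5]
wrist_force: [-0.7, -0.6, 3.7]
opening: 0.0146
grasp_force: 61.5
time: 21.6
ee_pos: [0.548, 0.2133, 0.1371]
tcp_rot: [-180.0, 0.0, -143.5]
wrist_force: [0.4, -0.4, 3.9]
opening: 0.0146
grasp_force: 61.6
[-0.08540921 -0.00394555 -0.03346987]
```

```bash
python3 -m inch '[[[0,0,0,0.1,0,0,5],[0,0,0,0.1,0,0,5],[0,0,0,0,0,0,0]]]'; python3 -c "
from h import *
print(bot.get_obs()['torque'])"; python3 -m inch '[[[0,0,0,0,0,0,4],[0,0,0,0,0,0,4],[0,0,0,0,0,0,0]]]';  python3 -c "
from h import *
print(bot.get_obs()['torque'])"
```

```text
time: 21.98
ee_pos: [0.5479, 0.2133, 0.1369]
tcp_rot: [-180.0, 0.0, -153.5]
wrist_force: [0.2, -0.2, 4.7]
opening: 0.015
grasp_force: 61.6
[ 0.00149178 -0.01822544 -0.0644587 ]
time: 22.35
ee_pos: [0.5479, 0.2133, 0.1369]
tcp_rot: [-180.0, 0.0, -161.5]
wrist_force: [0.6, 0.4, 5.7]
opening: 0.0145
grasp_force: 61.6
[-0.01316084  0.02048844 -0.06689435]
```

```bash
for i in 1 2 3; do python3 -m inch '[[[0,0,0,0,0,0,2],[0,0,0,0,0,0,2],[0,0,0,0,0,0,0]]]' | grep -E "ee_pos|rot|wrist"; python3 -c "
from h import *
print(bot.get_obs()['torque'][2])"; done
```

```text
ee_pos: [0.5479, 0.2134, 0.1369]
tcp_rot: [-180.0, 0.0, -165.5]
wrist_force: [0.3, 0.3, 4.2]
-0.009469820673522172
ee_pos: [0.5479, 0.2142, 0.1368]
tcp_rot: [179.9, 0.0, -169.6]
wrist_force: [-0.4, 5.3, 5.6]
0.2614371883614157
ee_pos: [0.5479, 0.2144, 0.1369]
tcp_rot: [179.9, 0.0, -173.4]
wrist_force: [0.0, 5.0, 4.3]
1.372533966279778
```

The rigid stop is felt: torque rose to 1.4 N m at cap z of about 0.1345. I'll relax the twist, then release.

```bash
python3 -m inch '[[[0,0,0,0,0,0,-2.5],[0,0,0,-0.3,0,0,0],[0,0,0,0,0,0,0]]]'; python3 -c "
from h import *
print(bot.get_obs()['torque'][2])"; python3 -m inch '[[[100,0,0,0,0,0,0],[100,0,0,0,0,0,0],[100,0,0,0,0,0,0],[100,0,0,0,0,0,0],[100,0,0,0,0,0,0],[100,0,0,0,0,0,0]]]'; python3 -m inch '[[[100,0,0,-10,0,0,0],[100,0,0,-30,0,0,0],[100,0,0,-50,0,0,0],[100,0,0,-50,0,0,0],[100,0,0,0,0,0,0],[100,0,0,0,0,0,0]]]'
python3 - <<'E'
from h import *
np.set_printoptions(precision=4,suppress=True)
C={n:viewer.camera(n) for n in('side','top')}
for z in(.1344,.1365,.148):print(z,[proj(C['side'],np.array([.5476,.213,z+d])) for d in (0,.051)])
for t in('cap','cap_bar','cap_lug'):
  for n in C: print(t,n,[(x['position'],round(x['conf'],2)) for x in finder.mark_of(n,t)[:1]])
cv2.imwrite('pics/j.png',cv2.resize(C['side']['pixels'][105:195,190:310,::-1],(800,600),interpolation=cv2.INTER_CUBIC))
E
```

```text
time: 23.85
ee_pos: [0.5479, 0.2144, 0.1369]
tcp_rot: [179.9, 0.0, -171.0]
wrist_force: [0.9, 6.1, 4.0]
opening: 0.0147
grasp_force: 61.6
0.6533986864177829
time: 24.6
ee_pos: [0.5478, 0.2134, 0.1369]
tcp_rot: [-180.0, -0.0, -171.2]
wrist_force: [0.0, 0.9, 0.5]
opening: 0.0854
grasp_force: 0.0
time: 25.35
ee_pos: [0.548, 0.2134, 0.2768]
tcp_rot: [180.0, 0.0, -171.2]
wrist_force: [0.7, 0.2, -0.5]
opening: 0.0855
grasp_force: 0.0
0.1344 [[np.float64(235.1903094322454), np.float64(160.66359801021758)], [np.float64(234.40703989784674), np.float64(149.2958788193957)]]
0.1365 [[np.float64(235.15866000288878), np.float64(160.20426465218983)], [np.float64(234.3741199840283), np.float64(148.8181067120439)]]
0.148 [[np.float64(234.984436730735), np.float64(157.67573373483387)], [np.float64(234.19288417035094), np.float64(146.1878016296609)]]
cap side [([235.1, 160.6], 0.55)]
cap top [([201.0, 198.9], 0.68)]
cap_bar side [([235.2, 149.0], 0.83)]
cap_bar top [([195.8, 196.4], 0.45)]
cap_lug side [([241.6, 156.0], 0.62)]
cap_lug top []
```

View pics/j.png

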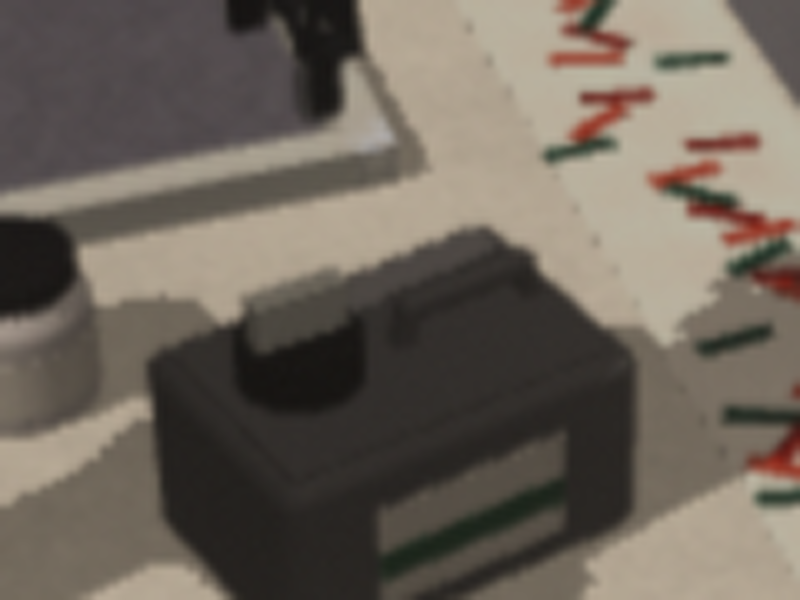

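The picture shows the cap upright and low on the neck at about (235,160), which matches the home level, with the bar near the handle line and the gripper clear above.

```bash
python3 -c "
from h import *
print(bot.job_done())"
```

```text
the job is handed in; nothing more can be done
None
```

The cap is screwed home on the canister neck and released at about 25 s, the bystanders were left alone, and the job is handed in; no verdict came back, but the final picture puts the cap at home level (about 134.4 mm).

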